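# Tip the used battery cells onto the length grader

### The arm

A 6-joint arm with a two-finger parallel gripper is mounted at the origin on the work surface. World frame = base frame: x ahead of the robot, y to its left, z up, the work surface at z = 0. Lengths are in mm, angles in rad, forces in N, time in s.
With the tool pointing down it reaches from about 275 to 750 mm from the base axis. Payload 10.2 kg.
Tool frame: the origin (TCP) lies midway between the tips of the shut fingers; the grasp point (between the pads) lies 19 mm behind it (ctrl.tcp_to_grasp is the z of the grasp point in the tool frame, in mm); z points along the fingers, y is the direction in which the jaws open and shut (so a half turn about z gives the same grasp; the last joint's range is limited). The gripper opens to 85 mm and grips with 20 to 120 N. Pads are 22 mm wide; open, the fingers measure 114 mm over their backs; the gripper's body (76 mm by 85 mm) begins 54 mm behind the grasp point. The pads swing forward as they close: fully open they stand 13 mm farther back than shut.
Start: joints at [-1.43, 0.313, 1.498, -0, 1.331, -0.223], TCP at [186.797, -490.65, 206.394] pointing down, gripper open.
Joint ranges: [-2.94, 2.94], [-0.97, 2.17], [0.19, 2.56], [-1.23, 4.37], [0.02, 3.11], [-2.88, 2.88]. Speed limits (rad/s): [2.39, 2.39, 3.01, 3.14, 3.14, 3.14].

### API

Orientations are given as a unit quaternion [w, x, y, z].
In Python, from rig import sensors, capture, order, ctrl gives the robot as it stands. The module is installed in compiled form; this text tells all that it offers.
- The arm moves only by the tool play_rows, never from a script. Its argument "deltas" is a list of rows, each a list of 7 numbers: the shift along the world's x, y, z in units of 40 mm (1.0 is 40 mm), then the turn, a rotation vector about the world's x, y, z in units of 6 degrees (1.0 is 6 degrees), then the opening, from -1 (shut) to 1 (fully open). A call has 1 to 8 rows; each row shifts and turns the commanded pose from where the row before left it; what a row does not reach is not made up. A row lasts 1/12 s, in which the tool goes at most 41.7 mm and 7.16 degrees, less where a joint would pass 70% of its speed; a pose out of reach is approached as far as the arm can. A call is refused whole if a number of a shift passes 1 or a number of a turn 1, either way. A call with a gripper value outside its range is refused whole. The fingers move at their own pace and stop on an object; "squeeze" is the grip in N (left out, the last holds). Time passes only in rows, so rows that do not move let the fingers close. It gives the time, the measured TCP pose, the force and the opening at its end, in the units of the state.
- sensors.sense(): the state, without advancing time (a new reading comes with each control period).
- capture(name): name is "side" or "top" or "wrist"; returns a dict with "pixels" (480x640x3 uint8, red, green, blue), "z_map" (480x640 float32, mm along the optical axis (not along the pixel's ray), 0 where there is no reading), "fx", "fy", "cx", "cy" (pixels), "eye" and "rotation" of the camera in the world; the wrist camera has in their place "tool_from_camera" (4x4, takes a point from camera to tool coordinates, whose origin is the TCP and whose axes are the flange's). Camera axes: x right, y down, z forward; pixel columns grow to the right and rows downward; lengths in mm; the calibration is good to about 2 mm. A picture is of the moment at which its call begins: read the wrist's pose just before it.
- order.finish_job(): hands the job in, once; it reports no verdict.
The state is a dict: "time_s": time; "joints": joint angles; "dq": joint speeds; "tau": joint torques, N m; "eef_pos": TCP position; "ee_rot": TCP orientation; "force": force on the tool from outside, world axes, zero at the start; "wrist_torque": the same for the moment, N m; "grip_width": opening from 0.0 (shut) to 1.0 (fully open).
Only numpy, scipy, OpenCV 4.12 (cv2) and the standard library are available. Lean on these libraries where they do the work, as an engineer would, in place of code of your own. Each camera call takes 0.05 s, during which the arm holds its last target. There are 200 camera calls.

### The job

Two length graders stand on the blue repair mat, each with a loaded tipping tray. Take the black handle bar of the tray that holds the two orange cells, swing the tray steadily up so that both cells roll down the ramp and each lodges in its own hole (the short cell in the short upper hole, the long cell in the wide lower hole), then bring the tray back down to rest and let go of it. Leave the other tray, the one with the blue cells, untipped.

Things in the scene. Friction and masses are not known exactly. Their poses are not given: they have to be found in the camera images.
- grader: Fixed grader whose tray holds the orange cells: aluminium ramp with grey walls on a dark base 88 x 200 mm. Origin: centre of the base's underside; x points down the ramp, away from tray and handle; y across; z up. Tray hinge: along y at x -45, z 72 mm. There the ramp begins, falling 15 degrees to +x, 69 mm wide inside. A like grader, its tray holding blue cells, stands 200 mm or more beside it.
- tray (a joint): Angle of the white tray with the orange cells, rad: 0 = down at rest (floor dips 12 degrees to the handle, so the cells stay in), grows as the handle end is lifted, stop at 0.9. The cells roll out from about 0.25; by 0.7 both are well out. Free hinge: let go, it falls back to 0. Tray with cells 0.18 kg.
- tray_handle (a point): Centre of that tray's handle: round black bar 10 mm thick along the grader's y, 56 mm clear between its arms, free above and on both sides. Tray down: 85 mm behind the hinge (to the grader's -x) and 23 mm above it; it swings about the hinge at 88 mm radius. Gripped from above, fingers closing along the grader's x, the bar can turn between them while the hand stays upright.
- orange_long_mid (a point): Centre of the long orange cell: cylinder 18.4 mm thick, 65 mm long, 46 g, lying across the tray on the side nearer the ramp; own y = long axis. Its hole: the lower one, 69 mm across the ramp, 34 mm along, 28 mm deep, mouth centre at x 56, z 45 mm in the grader's frame, with an end wall behind it.
- orange_short_mid (a point): Centre of the short orange cell: cylinder 17 mm thick, 34.5 mm long, 18 g, lying across the tray behind the long one, nearer the handle; own y = long axis. Its hole: the upper one, 48 mm across the ramp, 40 mm along, 28 mm deep, mouth centre at x -2, z 60 mm in the grader's frame; the long cell rolls over it on its side ledges.
- other_tray (a joint): Angle of the other grader's tray, which holds two blue cells, in rad: 0 = down. It is to stay down.
Things that resemble listed ones, but are neither listed nor needed, are in the scene too. What is shaped like the part that bears orange_short_mid but turquoise or yellow is not meant.

How it is judged:
By the outcome, as a careful person would: the job done as asked, in the order asked, and still so for the second after the job is handed in, with the robot touching nothing.
It also fails if it takes over 35 s, if anything falls off the work surface, if the arm or the gripper's body presses on something with over 40 N, if the wrist force passes 120 N, or if a joint passes its speed limit or range.

## Working session

There is one attempt and no reset: what is moved stays moved. The work goes in short steps, Python scripts to look and compute and a tool call to move; the robot and the scene stay as the last step left them, time stands still between calls to the robot, and variables do not carry over. Pictures are saved under pics/ and viewed, about 8 in all and at most 12, crops included, and the job is handed in when it is done.

Besides the shell and the picture viewer there is one more tool, called after ">>>" as name(argument=value, ...), one argument or row to a line, values as JSON. play_rows: Moves the arm, as the interface text tells. Its arguments: {"type":"object","properties":{"deltas":{"type":"array","items":{"type":"array","items":{"type":"number"}}},"squeeze":{"type":"number"}},"required":["deltas"]}

```bash
mkdir -p pics
cat > h.py <<'E'
import numpy as np, cv2
from rig import sensors, capture, order, ctrl
def pts(c):
    v,u=np.mgrid[0:480,0:640]; z=c["z_map"]
    P=np.stack([(u-c["cx"])/c["fx"]*z,(v-c["cy"])/c["fy"]*z,z],-1)
    return P@np.array(c["rotation"]).T+np.array(c["eye"])
def save(n,im): cv2.imwrite("pics/"+n,cv2.cvtColor(im,cv2.COLOR_RGB2BGR))
E
python3 - <<'E'
from h import *
s=sensors.sense();print(s["time_s"],s["ee_rot"],s["force"],s["grip_width"],ctrl.tcp_to_grasp)
for n in("top","side"):
    c=capture(n);save(n+"0.png",c["pixels"]);np.savez(n+"0.npz",**c)
    print(n,c["eye"],c["rotation"],c["fx"])
    P=pts(c);h=cv2.cvtColor(c["pixels"],cv2.COLOR_RGB2HSV)
    for col,(a,b) in dict(orange=(5,18),blue=(100,125)).items():
        m=((h[...,0]>=a)&(h[...,0]<=b)&(h[...,1]>140)&(h[...,2]>70)).astype(np.uint8)
        k,l,st,ce=cv2.connectedComponentsWithStats(m)
        for i in range(1,k):
            if st[i,4]>25: print(col,st[i],ce[i].round(),np.median(P[l==i],0).round())
E
```

```text
0.0 [-6.24783163e-04  9.83500566e-01  1.80903971e-01  1.79546650e-05] [-1.05814938  1.51830877  0.34263265] 1.0012304010048771 -18.700000000000003
top [388.90172976 -19.72334212 889.99328167] [ 0.0679774  -0.65784221  0.74635796 -0.07464912] 495.9293051142775Traceback (most recent call last):
  File "<stdin>", line 6, in <module>
  File "h.py", line 6, in pts
    return P@np.array(c["rotation"]).T+np.array(c["eye"])
           ~^~~~~~~~~~~~~~~~~~~~~~~~~~
ValueError: matmul: Input operand 1 has a mismatch in its core dimension 0, with gufunc signature (n?,k),(k,m?)->(n?,m?) (size 4 is different from 3)
```

View pics/top0.png

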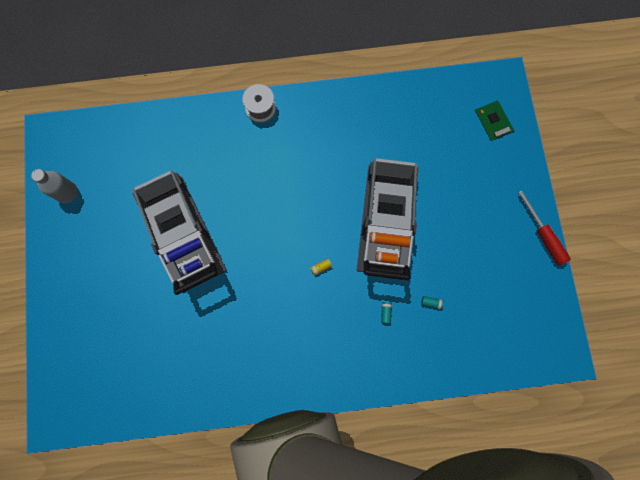

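Top view: the orange grader is at about (390,220) with its tray and handle end towards the robot, near (388,275). The blue grader is at (180,235). The camera rotation is a quaternion.

```bash
sed -i 's/^import numpy.*/&\nfrom scipy.spatial.transform import Rotation as R/; s/np.array(c\["rotation"\]).T/R.from_quat(c["rotation"],scalar_first=True).as_matrix().T/' h.py
python3 - <<'E'
from h import *
for n in("top","side"):
    c=capture(n);np.savez(n+"0.npz",**c)
    print(n,c["eye"])
    if n=="side": save("side0.png",c["pixels"])
    else: save("top_crop.png",cv2.resize(c["pixels"][150:310,340:450],None,fx=3.6,fy=3.6,interpolation=cv2.INTER_CUBIC))
    P=pts(c);h=cv2.cvtColor(c["pixels"],cv2.COLOR_RGB2HSV)
    for col,(a,b) in dict(orange=(5,18)).items():
        m=((h[...,0]>=a)&(h[...,0]<=b)&(h[...,1]>200)&(h[...,2]>90)).astype(np.uint8)
        k,l,st,ce=cv2.connectedComponentsWithStats(m)
        for i in range(1,k):
            if st[i,4]>25: print(col,st[i],ce[i].round(),np.median(P[l==i],0).round())
    if n=="top":
        # points above mat near orange grader
        q=P[140:300,340:450].reshape(-1,3); q=q[(q[:,2]>20)&(q[:,2]<130)]
        r=cv2.minAreaRect(q[:,:2].astype(np.float32));print(r,cv2.boxPoints(r).round(),len(q))
        # handle: dark rows; print z down columns
        for u in(380,390,400): print(u,[(v,*P[v,u].round().astype(int),int(c["pixels"][v,u].mean())) for v in range(262,284,2)])
E
```

```text
top [388.90172976 -19.72334212 889.99328167]
orange [375 233  35  13 303] [392. 239.] [ 539. -163.   86.]
orange [381 253  16  10 122] [389. 258.] [ 510. -155.   78.]
((568.0181274414062, -184.53363037109375), (123.59518432617188, 241.13348388671875), 79.13508605957031) [[ 438. -222.]
 [ 675. -268.]
 [ 698. -147.]
 [ 461. -101.]] 5180
380 [(262, np.int64(505), np.int64(-139), np.int64(77), 159), (264, np.int64(505), np.int64(-142), np.int64(55), 82), (266, np.int64(505), np.int64(-145), np.int64(32), 18), (268, np.int64(504), np.int64(-147), np.int64(13), 26), (270, np.int64(501), np.int64(-147), np.int64(9), 29), (272, np.int64(486), np.int64(-133), np.int64(100), 33), (274, np.int64(482), np.int64(-133), np.int64(102), 35), (276, np.int64(480), np.int64(-133), np.int64(97), 17), (278, np.int64(487), np.int64(-146), np.int64(0), 57), (280, np.int64(483), np.int64(-145), np.int64(4), 49), (282, np.int64(480), np.int64(-145), np.int64(0), 53)]
390 [(262, np.int64(504), np.int64(-156), np.int64(73), 55), (264, np.int64(500), np.int64(-155), np.int64(77), 179), (266, np.int64(501), np.i
[... 507 characters left out ...]
nt64(-172), np.int64(78), 90), (264, np.int64(498), np.int64(-172), np.int64(75), 115), (266, np.int64(495), np.int64(-171), np.int64(75), 121), (268, np.int64(496), np.int64(-178), np.int64(37), 19), (270, np.int64(496), np.int64(-183), np.int64(8), 32), (272, np.int64(493), np.int64(-183), np.int64(5), 31), (274, np.int64(479), np.int64(-165), np.int64(100), 27), (276, np.int64(476), np.int64(-164), np.int64(100), 41), (278, np.int64(472), np.int64(-164), np.int64(99), 12), (280, np.int64(479), np.int64(-181), np.int64(2), 50), (282, np.int64(476), np.int64(-180), np.int64(1), 51)]
side [ 210.92119855 -482.85550863  426.55977376]
orange [369 268  20  24  76] [380. 282.] [ 539. -179.   88.]
```

View pics/side0.png

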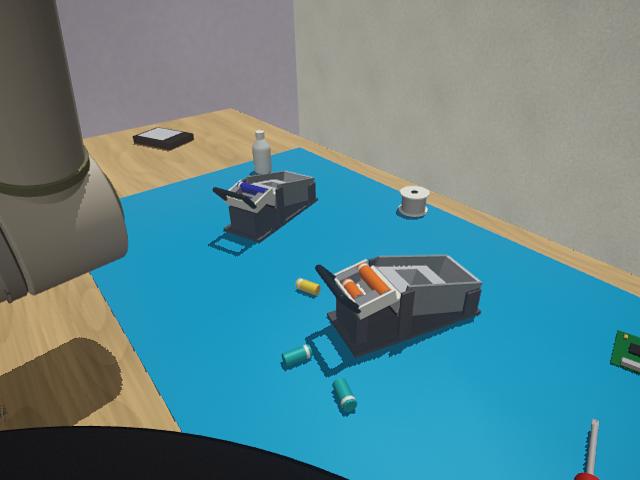

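View pics/top_crop.png

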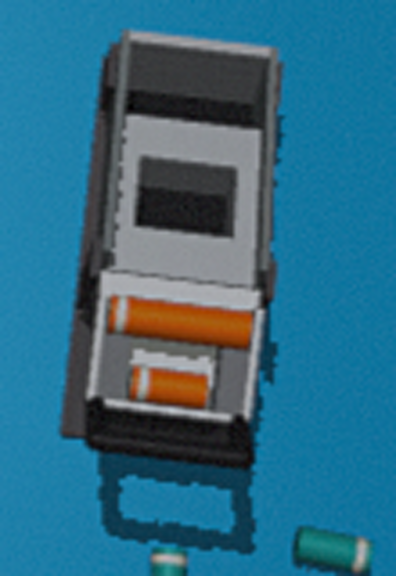

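The side view shows the orange grader's upright black handle at about (335,287), clear of everything. The blue grader is at (265,205). The handle's top is at z≈100, which matches the expected 72+23+5. Next I'll fit the bar and the yaw.

Run:
```python
from h import *
c=dict(np.load("top0.npz"));P=pts(c);I=c["pixels"].astype(int).mean(-1)
s=np.zeros((480,640),bool);s[266:284,355:420]=1
m=s&(P[...,2]>93)&(P[...,2]<108)&(I<70)
q=P[m];vx=cv2.fitLine(q[:,:2].astype(np.float32),cv2.DIST_HUBER,0,.01,.01).ravel();print(len(q),vx,q.mean(0),np.degrees(np.arctan2(-abs(vx[0])*np.sign(vx[0]*vx[1]),abs(vx[1]))))
d=vx[:2];t=(q[:,:2]-vx[2:])@d;n=(q[:,:2]-vx[2:])@[-d[1],d[0]];print("extent",np.percentile(t,[0,2,98,100]),np.percentile(n,[0,5,95,100]), "mid",vx[2:]+d*(np.percentile(t,1)+np.percentile(t,99))/2)
# walls of grader: grey tops
s[:]=0;s[150:235,355:430]=1
q=P[s&(P[...,2]>40)&(P[...,2]<110)];r=cv2.minAreaRect(q[:,:2].astype(np.float32));print(r)
# bar also in side view
c=dict(np.load("side0.npz"));P=pts(c);I=c["pixels"].astype(int).mean(-1)
s[:]=0;s[255:315,305:365]=1
q=P[s&(P[...,2]>90)&(P[...,2]<108)&(I<60)];print(len(q),q.mean(0),np.percentile(q,[2,98],0))
# orange long cell axis from top
```

```text
304 [ 2.4693425e-01  9.6903223e-01  4.8123474e+02 -1.4280666e+02] [ 481.38565833 -143.44257794   99.42419611] -14.296169
extent [-37.26269567 -36.35230029  35.91139917  37.30451363] [-9.96871108 -6.14359137  4.29562399  4.87380137] mid [ 481.16524581 -143.07937336]
((615.443359375, -178.086669921875), (86.33259582519531, 147.6198272705078), 75.64045715332031)
388 [ 479.71233771 -151.74313144  100.32367294] [[ 470.01454546 -181.95375204   90.96255663]
 [ 496.9966507  -112.42705844  103.79980456]]
```

Both fits give a yaw of about -14.3°, and the bar centre is near (481,-144,95). The jaws need a +55° turn. I'll move over the bar at height and look with the wrist camera.

>>> play_rows(
  deltas=[
    [0.6,0.7,0,0,0,0.75,0.2],
    [0.6,0.7,0,0,0,0.75,0.2],
    [0.6,0.7,0,0,0,0.75,0.2],
    [0.6,0.7,0,0,0,0.75,0.2],
    [0.6,0.7,0,0,0,0.75,0.2],
    [0.6,0.7,0,0,0,0.75,0.2],
    [0.6,0.7,0,0,0,0.75,0.2],
    [0.6,0.7,0,0,0,0.75,0.2],
  ],
  squeeze=20,
)

```text
time_s: 0.82
eef_pos: [379.6, -265.0, 206.4]
ee_rot: [-0.0, 0.879, 0.478, -0.0]
force: [0.3, -1.2, 0.8]
grip_width: 0.601
```

>>> play_rows(
  deltas=[
    [0.51,0.62,0,0,0,0.63,0.0],
    [0.51,0.62,0,0,0,0.63,0],
    [0.51,0.62,0,0,0,0.63,-0.2],
    [0.51,0.61,0,0,0,0.63,-0.3],
    [0.51,0.61,0,0,0,0.63,-0.3],
    [0,0,0,0,0,0,-0.3],
    [0,0,0,0,0,0,-0.3],
  ],
)

```text
time_s: 1.4
eef_pos: [481.1, -142.4, 206.0]
ee_rot: [-0.0, 0.789, 0.615, -0.0]
force: [-0.6, 0.4, 0.3]
grip_width: 0.344
```

```bash
cat >> h.py <<'E'
def wrist():
    s=sensors.sense();c=capture("wrist")
    T=np.eye(4);T[:3,:3]=R.from_quat(s["ee_rot"],scalar_first=True).as_matrix();T[:3,3]=s["eef_pos"]
    M=T@np.array(c["tool_from_camera"]);v,u=np.mgrid[0:480,0:640];z=c["z_map"]
    P=np.stack([(u-c["cx"])/c["fx"]*z,(v-c["cy"])/c["fy"]*z,z],-1)@M[:3,:3].T+M[:3,3]
    return s,c["pixels"],P
E
python3 - <<'E'
from h import *
s,I,P=wrist();save("w1.png",I);np.savez("w1.npz",I=I,P=P)
ty=R.from_quat(s["ee_rot"],scalar_first=True).as_matrix()
print(s["time_s"],s["eef_pos"],np.degrees(np.arctan2(ty[1,1],ty[0,1])),ty[:,2],s["grip_width"],s["force"])
m=(P[...,2]>91)&(P[...,2]<108)&(I.mean(-1)<70)&(np.hypot(P[...,0]-481,P[...,1]+144)<45)
q=P[m];print(len(q))
if len(q)>50:
    f=cv2.fitLine(q[:,:2].astype(np.float32),cv2.DIST_HUBER,0,.01,.01).ravel();d=f[:2];t=(q[:,:2]-f[2:])@d
    print(f,q.mean(0),np.percentile(t,[1,99]),"mid",f[2:]+d*np.percentile(t,[1,99]).mean())
E
```

```text
1.4 [ 481.13256265 -142.39007256  206.02747311] -14.124133671112101 [-7.08385351e-04  2.82828759e-04 -9.99999709e-01] 0.34394057597298283 [-0.56134568  0.38986525  0.25562193]
1485
[ 2.5236717e-01  9.6763152e-01  4.8552844e+02 -1.4045358e+02] [ 485.78580992 -140.32552553   99.36724743] [-38.0501351   34.19429163] mid [ 485.04189823 -142.3191006 ]
```

View pics/w1.png

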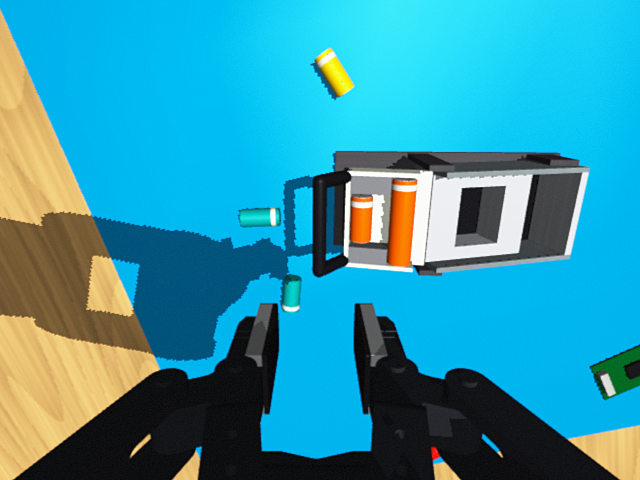

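Wrist view: the bar runs vertically at column ~320, rows 175–275, with arms to the right. Both orange cells are in the tray. The arms bias the fit, so I'll use only the bar's own pixels.

Run:
```python
from h import *
z=np.load("w1.npz");I,P=z["I"],z["P"]
for v in (195,210,225,240,255):
    u=[u for u in range(305,340) if I[v,u].mean()<60 and P[v,u,2]>88]
    print(v,u[0],u[-1],P[v,u].mean(0).round(1),P[v,u[0]].round(1),P[v,u[-1]].round(1))
```

```text
195 313 326 [ 490.5 -119.8  100.2] [ 486.1 -118.8   99.5] [ 494.7 -121.5   97.2]
210 313 325 [ 487.6 -130.   100. ] [ 483.5 -129.2   99.2] [ 491.6 -131.2   99.2]
225 313 325 [ 485.  -140.4  100.3] [ 480.8 -139.6   99.6] [ 489.  -142.    98.4]
240 313 325 [ 482.3 -151.2  100.3] [ 478.  -150.8   98.4] [ 486.3 -153.    97.9]
255 313 324 [ 479.2 -162.   100.6] [ 475.3 -161.5   99.5] [ 483.  -163.4   99.6]
```

>>> play_rows(
  deltas=[
    [0.05,0,-0.6,0,0,0,-0.3],
    [0,0,-0.6,0,0,0,-0.3],
    [0,0,-0.6,0,0,0,-0.3],
    [0,0,-0.3,0,0,0,-0.3],
    [0,0,-0.3,0,0,0,-0.3],
    [0,0,-0.3,0,0,0,-0.3],
    [0,0,-0.3,0,0,0,-0.3],
    [0,0,0,0,0,0,-0.3],
  ],
)

```text
time_s: 2.12
eef_pos: [481.1, -144.0, 84.5]
ee_rot: [-0.002, 0.79, 0.613, -0.001]
force: [0.5, 0.5, 0.0]
grip_width: 0.348
```

Run:
```python
from h import *
s,I,P=wrist();c=capture("side")
save("w2.png",np.vstack([cv2.resize(I[100:460,120:520],(600,300)),cv2.resize(c["pixels"][220:360,270:550],(600,300))]))
print(s["eef_pos"],s["force"],s["grip_width"])
```

```text
[ 481.09792787 -143.96416159   84.50138446] [0.50226183 0.48544304 0.01622822] 0.3479473581555431
```

View pics/w2.png

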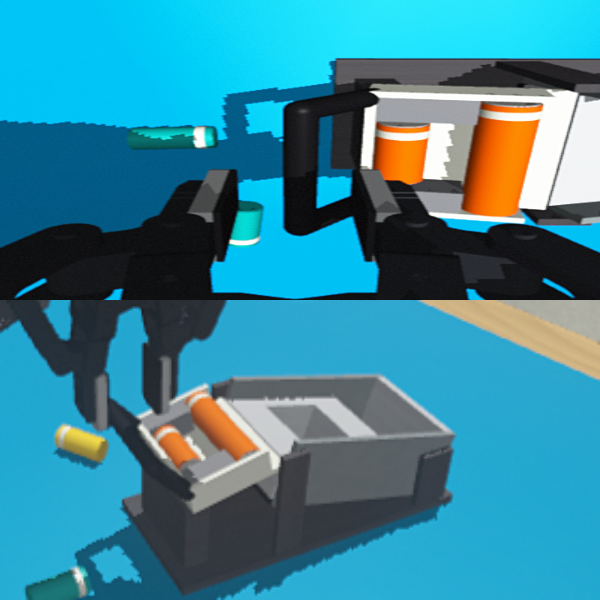

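The side view shows the fingertips higher than the TCP, or offset along the bar. I'll measure the tip points directly from the side depth map.

Run:
```python
from h import *
c=capture("side");P=pts(c)
# full px of crop points: scale 280/600, 140/300
for n,(x,y) in dict(rear_tip=(100,424),rear=(100,405),front_tip=(163,408),front=(163,385),barL=(115,410),bar_mid=(150,450),barR=(188,492)).items():
    u=270+x*280/600; v=220+(y-300)*140/300; u,v=int(u),int(v); print(n,u,v,P[v,u].round(1),P[v+1,u].round(1),c["pixels"][v,u])
```

```text
rear_tip 316 277 [ 459.  -148.3  119.4] [ 458.2 -149.3  118.9] [101 105 109]
rear 316 269 [ 458.3 -149.8  132. ] [ 457.6 -150.7  131.4] [108 111 116]
front_tip 346 270 [ 495.8 -159.3  118.6] [ 495.9 -159.3  117.1] [121 123 126]
front 346 259 [ 496.  -158.9  134.2] [ 495.6 -159.3  133.2] [106 107 111]
barL 323 271 [ 487.1 -125.7  102.6] [ 485.2 -128.   103.2] [49 55 65]
bar_mid 340 290 [ 478.6 -168.6  102.7] [ 477.9 -169.3  102. ] [42 48 54]
barR 357 309 [ 491.7 -184.7   77.1] [ 491.  -185.5   76.4] [35 39 46]
```

Run:
```python
from h import *
c=capture("side");P=pts(c);I=c["pixels"]
for u in(312,316,319,344,348):
    print(u,[(v,*P[v,u].round().astype(int).tolist(),int(I[v,u].mean())) for v in range(262,290,2)])
s,I,P=wrist()
for v,u in((255,265),(270,270),(240,260),(300,265),(255,370),(300,368),(330,365)): print(v,u,P[v,u].round(1),I[v,u])
```

```text
312 [(262, 457, -144, 140, 49), (264, 456, -145, 137, 49), (266, 455, -146, 135, 51), (268, 457, -144, 131, 49), (270, 455, -146, 130, 52), (272, 457, -144, 125, 51), (274, 457, -144, 122, 49), (276, 456, -144, 120, 95), (278, 547, -19, 3, 139), (280, 542, -26, 5, 137), (282, 540, -28, 3, 171), (284, 523, -51, 20, 176), (286, 520, -55, 20, 166), (288, 520, -55, 17, 149)]
316 [(262, 458, -150, 142, 111), (264, 458, -150, 139, 111), (266, 459, -149, 136, 106), (268, 459, -149, 132, 106), (270, 459, -149, 130, 105), (272, 459, -148, 126, 105), (274, 459, -149, 124, 101), (276, 460, -148, 120, 100), (278, 459, -148, 118, 97), (280, 459, -148, 115, 124), (282, 545, -32, 3, 137), (284, 529, -54, 20, 174), (286, 525, -58, 20, 173), (288, 524, -60, 18, 128)]
319 [(262, 463, -149, 139, 117), (264, 462, -150, 137, 118), (266, 462, -151, 135, 119), (268, 462, -151, 132, 121), (270, 463, -149, 128, 119), (272, 462, -150, 126, 120), (274, 462, -150, 123, 122), (276, 462, -151, 121, 122), (278, 462, -150, 117, 116), (280, 551, -31, 3, 141), (282, 548, -36, 4, 139), (284, 545, -39, 3, 141), (286, 5
[... 427 characters left out ...]

348 [(262, 497, -161, 130, 121), (264, 498, -160, 127, 121), (266, 500, -158, 122, 118), (268, 498, -160, 121, 119), (270, 498, -161, 118, 114), (272, 529, -126, 82, 153), (274, 525, -130, 82, 150), (276, 523, -133, 82, 142), (278, 523, -133, 79, 117), (280, 517, -139, 82, 242), (282, 515, -142, 81, 138), (284, 513, -144, 80, 133), (286, 511, -147, 80, 127), (288, 510, -148, 78, 119)]
255 265 [ 448.3 -147.8    1.4] [  0 211 255]
270 270 [ 448.3 -159.2    0.9] [  0  92 132]
240 260 [ 448.1 -136.8    1.5] [  0 202 248]
300 265 [ 438.5 -180.1    0.5] [  0  90 133]
255 370 [ 512.7 -135.4   75.6] [192 115  80]
300 368 [ 506.8 -157.8   76.3] [200  70   0]
330 365 [ 502.8 -137.2  135.3] [46 46 47]
```

Run:
```python
from h import *
s,I,P=wrist();print(s["time_s"],s["eef_pos"],s["joints"],s["force"])
for v in(302,306,312,320,340): print(v,[(u,*P[v,u].round().astype(int).tolist()) for u in (258,264,270,274,276,356,360,366,372)])
```

```text
2.3667 [ 483.0150714  -143.98441755   87.22699898] [-5.22526860e-01  3.97100585e-01  1.71619456e+00 -5.10903395e-05
  1.02692371e+00 -2.73015083e-01] [-1.12643879 -1.01491694  1.02051485]
302 [(258, 434, -180, 1), (264, 438, -180, 2), (270, 442, -182, 1), (274, 444, -183, 1), (276, 446, -183, 1), (356, 501, -158, 76), (360, 503, -158, 76), (366, 506, -160, 74), (372, 509, -158, 79)]
306 [(258, 505, -64, 254), (264, 468, -128, 119), (270, 470, -129, 118), (274, 472, -129, 118), (276, 472, -130, 117), (356, 501, -137, 118), (360, 503, -137, 118), (366, 505, -138, 117), (372, 507, -138, 118)]
312 [(258, 466, -128, 122), (264, 469, -128, 123), (270, 471, -129, 122), (274, 472, -129, 123), (276, 472, -132, 118), (356, 501, -137, 122), (360, 502, -137, 123), (366, 505, -138, 123), (372, 507, -138, 123)]
320 [(258, 467, -129, 127), (264, 469, -129, 128), (270, 471, -129, 129), (274, 471, -132, 124), (276, 471, -135, 119), (356, 500, -140, 122), (360, 502, -136, 130), (366, 504, -137, 129), (372, 506, -138, 128)]
340 [(258, 469, -129, 140), (264, 471, -129, 141), (270, 472, -131, 138), (274, 470, -138, 127), (276, 469, -142, 121), (356, 499, -147, 124), (360, 500, -140, 135), (366, 502, -137, 142), (372, 504, -138, 140)]
```

Both cameras put the half-open fingertips at z≈117, about 30 mm above the reported TCP. The bar top is at 100, so I'll lower 28 mm gently and check again.

>>> play_rows(
  deltas=[
    [0,0,-0.2,0,0,0,-0.3],
    [0,0,-0.2,0,0,0,-0.3],
    [0,0,-0.2,0,0,0,-0.3],
    [0,0,-0.1,0,0,0,-0.3],
    [0,0,0,0,0,0,-0.3],
    [0,0,0,0,0,0,-0.3],
  ],
)

```text
time_s: 2.92
eef_pos: [482.7, -143.4, 58.1]
ee_rot: [-0.0, 0.789, 0.614, -0.0]
force: [0.0, 0.9, -0.4]
grip_width: 0.346
```

Run:
```python
from h import *
s,I,P=wrist();c=capture("side")
save("w3.png",np.vstack([cv2.resize(I[100:460,120:520],(600,300)),cv2.resize(c["pixels"][220:360,270:550],(600,300))]))
print(s["eef_pos"],s["force"],s["grip_width"])
for v in(306,312): print(v,[(u,*P[v,u].round().astype(int).tolist()) for u in (264,270,274,356,360,366)])
```

```text
[ 482.7144047  -143.37891732   58.08880799] [ 0.0424408   0.91968194 -0.43820517] 0.34624375915159894
306 [(264, 468, -128, 89), (270, 470, -128, 89), (274, 471, -129, 89), (356, 501, -136, 89), (360, 503, -137, 89), (366, 505, -137, 90)]
312 [(264, 469, -128, 94), (270, 470, -129, 93), (274, 472, -129, 92), (356, 501, -137, 92), (360, 502, -137, 93), (366, 504, -137, 93)]
```

View pics/w3.png

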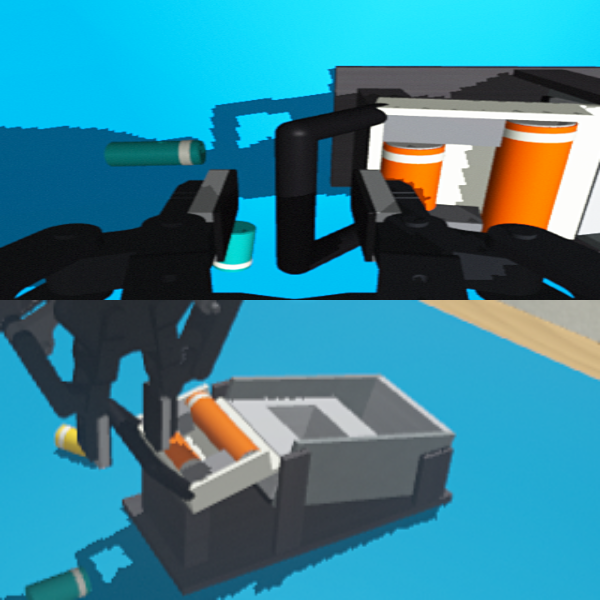

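The fingers now straddle the bar with tips at z≈89. I'll go down 2 mm more and close at 20 N.

>>> play_rows(
  deltas=[
    [0,0,-0.05,0,0,0,-0.3],
    [0,0,0,0,0,0,-0.6],
    [0,0,0,0,0,0,-0.8],
    [0,0,0,0,0,0,-1],
    [0,0,0,0,0,0,-1],
    [0,0,0,0,0,0,-1],
    [0,0,0,0,0,0,-1],
  ],
  squeeze=20,
)

```text
time_s: 3.6
eef_pos: [483.0, -143.5, 56.5]
ee_rot: [0.0, 0.789, 0.614, 0.0]
force: [3.4, -0.2, -1.6]
grip_width: 0.104
```

Run:
```python
from h import *
s,I,P=wrist()
save("w4.png",cv2.resize(I[100:460,120:520],(600,540)))
print(s["eef_pos"],s["force"],s["grip_width"]*85)
for v in(290,296,302,308,314): print(v,[(u,*P[v,u].round().astype(int).tolist()) for u in (290,298,304,328,334,340)])
```

```text
[ 482.99544429 -143.51957374   56.48849955] [ 3.39713804 -0.1613138  -1.58095771] 8.849942767582515
290 [(290, 463, -162, 1), (298, 468, -163, 2), (304, 486, -120, 100), (328, 494, -122, 99), (334, 489, -169, 2), (340, 493, -168, 5)]
296 [(290, 462, -167, 0), (298, 467, -167, 2), (304, 485, -122, 99), (328, 493, -125, 98), (334, 488, -173, 2), (340, 492, -171, 6)]
302 [(290, 461, -171, 0), (298, 466, -171, 1), (304, 485, -125, 98), (328, 493, -127, 98), (334, 487, -177, 1), (340, 491, -174, 8)]
308 [(290, 477, -131, 88), (298, 480, -132, 88), (304, 484, -127, 99), (328, 492, -129, 99), (334, 493, -134, 89), (340, 496, -135, 89)]
314 [(290, 478, -130, 94), (298, 481, -131, 94), (304, 484, -128, 100), (328, 492, -131, 99), (334, 493, -134, 94), (340, 495, -135, 94)]
```

View pics/w4.png

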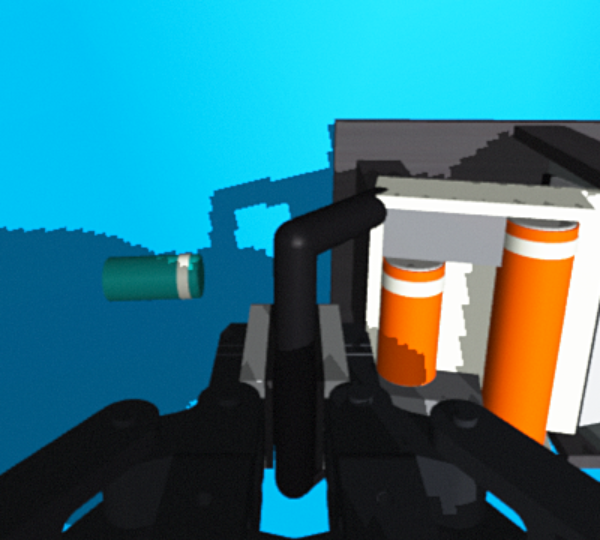

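The bar is gripped, but the tips reach only about 7 mm below its centre. I'll reopen slightly, go 4 mm deeper and grip again.

>>> play_rows(
  deltas=[
    [0,0,0,0,0,0,-0.6],
    [0,0,0,0,0,0,-0.6],
    [0,0,-0.1,0,0,0,-0.6],
    [0,0,0,0,0,0,-0.8],
    [0,0,0,0,0,0,-1],
    [0,0,0,0,0,0,-1],
    [0,0,0,0,0,0,-1],
  ],
  squeeze=20,
)

```text
time_s: 4.23
eef_pos: [483.1, -143.5, 52.4]
ee_rot: [0.0, 0.789, 0.614, 0.0]
force: [5.1, -0.3, -3.2]
grip_width: 0.107
```

Run:
```python
from h import *
s,I,P=wrist()
print(s["time_s"],s["eef_pos"],s["force"],s["grip_width"]*85)
print([(u,*P[308,u].round().astype(int).tolist()) for u in (290,298,304,328,334,340)])
# arc: hinge from bar (483.5,-144), yaw -14.5
th0=np.arctan2(23,85);y=np.radians(-14.5)
def pos(a):
    x=-88*np.cos(th0+a); return np.array([x*np.cos(y),x*np.sin(y),88*np.sin(th0+a)])
A=np.r_[np.arange(0,.81,.05)]
p=np.array([pos(a) for a in A]);print(np.c_[A[1:],(np.diff(p,axis=0)/40).round(3)])
```

```text
4.2333 [ 483.14909433 -143.53121813   52.37790341] [ 5.12306737 -0.3359936  -3.24620499] 9.05491598551899
[(290, 478, -130, 85), (298, 480, -132, 84), (304, 485, -124, 100), (328, 493, -126, 100), (334, 494, -134, 85), (340, 496, -135, 85)]
[[ 0.05   0.03  -0.008  0.105]
 [ 0.1    0.035 -0.009  0.104]
 [ 0.15   0.04  -0.01   0.102]
 [ 0.2    0.045 -0.012  0.1  ]
 [ 0.25   0.05  -0.013  0.097]
 [ 0.3    0.055 -0.014  0.094]
 [ 0.35   0.059 -0.015  0.091]
 [ 0.4    0.064 -0.016  0.088]
 [ 0.45   0.068 -0.018  0.085]
 [ 0.5    0.072 -0.019  0.081]
 [ 0.55   0.076 -0.02   0.077]
 [ 0.6    0.079 -0.02   0.073]
 [ 0.65   0.083 -0.021  0.069]
 [ 0.7    0.086 -0.022  0.065]
 [ 0.75   0.089 -0.023  0.06 ]
 [ 0.8    0.092 -0.024  0.056]]
```

Grip is good, with tips at z≈85. Now I'll swing up along the arc at 0.6 rad/s.

>>> play_rows(
  deltas=[
    [0.03,-0.008,0.105,0,0,0,-1],
    [0.035,-0.009,0.104,0,0,0,-1],
    [0.04,-0.01,0.102,0,0,0,-1],
    [0.045,-0.012,0.1,0,0,0,-1],
    [0.05,-0.013,0.097,0,0,0,-1],
    [0.055,-0.014,0.094,0,0,0,-1],
    [0.059,-0.015,0.091,0,0,0,-1],
    [0.064,-0.016,0.088,0,0,0,-1],
  ],
)

```text
time_s: 4.95
eef_pos: [497.5, -147.2, 83.7]
ee_rot: [-0.001, 0.789, 0.614, -0.001]
force: [0.3, -1.3, -2.8]
grip_width: 0.106
```

>>> play_rows(
  deltas=[
    [0.068,-0.018,0.085,0,0,0,-1],
    [0.072,-0.019,0.081,0,0,0,-1],
    [0.076,-0.02,0.077,0,0,0,-1],
    [0.079,-0.02,0.073,0,0,0,-1],
    [0.083,-0.021,0.069,0,0,0,-1],
    [0.086,-0.022,0.065,0,0,0,-1],
    [0.089,-0.023,0.06,0,0,0,-1],
    [0,0,0,0,0,0,-1],
  ],
)

```text
time_s: 5.62
eef_pos: [520.3, -153.1, 105.3]
ee_rot: [-0.0, 0.789, 0.614, -0.0]
force: [-5.8, 2.0, 7.1]
grip_width: 0.107
```

>>> play_rows(
  deltas=[
    [0,0,0,0,0,0,-1],
    [0,0,0,0,0,0,-1],
    [0,0,0,0,0,0,-1],
    [0,0,0,0,0,0,-1],
    [0,0,0,0,0,0,-1],
    [0,0,0,0,0,0,-1],
  ],
)

```text
time_s: 6.12
eef_pos: [519.8, -153.0, 105.0]
ee_rot: [-0.0, 0.789, 0.614, -0.0]
force: [-5.9, 1.2, 6.3]
grip_width: 0.108
```

Run:
```python
from h import *
s=sensors.sense();c=capture("side");t=capture("top")
save("s5.png",np.vstack([cv2.resize(c["pixels"][200:360,270:550],(525,300)),cv2.resize(t["pixels"][145:305,330:470],(525,300)[::1])]))
print(s["eef_pos"],s["force"],s["grip_width"]*85)
P=pts(t);h=cv2.cvtColor(t["pixels"],cv2.COLOR_RGB2HSV);m=cv2.inRange(h,(5,180,90),(18,255,255))
k,l,st,ce=cv2.connectedComponentsWithStats(m)
for i in range(1,k):
    if st[i,4]>15: print(st[i],np.median(P[l==i],0).round())
```

```text
[ 519.77794439 -153.0164267   105.02391187] [-5.89887205  1.16197529  6.31358397] 9.14586021989374
```

View pics/s5.png

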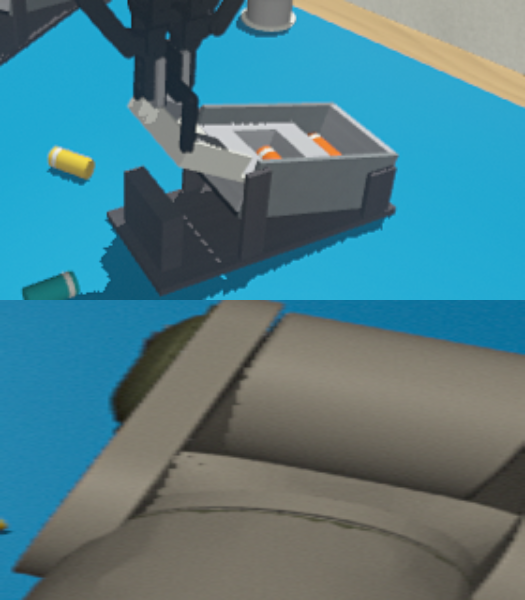

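The side view shows the tray up, with one orange cell at the upper hole (268,152) and one at the lower (322,145). I'll swing the tray back down along the same arc.

>>> play_rows(
  deltas=[
    [-0.089,0.023,-0.06,0,0,0,-1],
    [-0.086,0.022,-0.065,0,0,0,-1],
    [-0.083,0.021,-0.069,0,0,0,-1],
    [-0.079,0.02,-0.073,0,0,0,-1],
    [-0.076,0.02,-0.077,0,0,0,-1],
    [-0.072,0.019,-0.081,0,0,0,-1],
    [-0.068,0.018,-0.085,0,0,0,-1],
  ],
)

```text
time_s: 6.8
eef_pos: [498.0, -147.4, 83.4]
ee_rot: [0.0, 0.789, 0.614, 0.0]
force: [2.3, -0.1, -0.2]
grip_width: 0.105
```

>>> play_rows(
  deltas=[
    [-0.064,0.016,-0.088,0,0,0,-1],
    [-0.059,0.015,-0.091,0,0,0,-1],
    [-0.055,0.014,-0.094,0,0,0,-1],
    [-0.05,0.013,-0.097,0,0,0,-1],
    [-0.045,0.012,-0.1,0,0,0,-1],
    [-0.04,0.01,-0.102,0,0,0,-1],
    [-0.035,0.009,-0.104,0,0,0,-1],
    [-0.03,0.008,-0.09,0,0,0,-1],
  ],
)

```text
time_s: 7.47
eef_pos: [482.9, -143.6, 52.7]
ee_rot: [0.0, 0.789, 0.614, 0.0]
force: [4.4, 1.3, 17.7]
grip_width: 0.11
```

>>> play_rows(
  deltas=[
    [0,0,0,0,0,0,-1],
    [0,0,0,0,0,0,-1],
    [0,0,0,0,0,0,-0.8],
    [0,0,0,0,0,0,-0.6],
    [0,0,0,0,0,0,-0.4],
    [0,0,0,0,0,0,-0.4],
    [0,0,0,0,0,0,-0.4],
  ],
)

```text
time_s: 8.05
eef_pos: [482.5, -143.4, 52.8]
ee_rot: [-0.0, 0.789, 0.614, -0.0]
force: [0.2, -0.2, 0.3]
grip_width: 0.299
```

Run:
```python
from h import *
s,I,P=wrist();print(s["time_s"],s["eef_pos"],s["force"],s["grip_width"]*85)
for v in (312,330,350): print([(u,*P[v,u].round().astype(int).tolist()) for u in (282,290,298,306,312,320,328,336,344)])
```

```text
8.05 [ 482.54135366 -143.37575733   52.84890106] [ 0.19745544 -0.23292574  0.27643529] 25.43603291892277
[(282, 473, -133, 81), (290, 459, -175, 0), (298, 464, -175, 2), (306, 485, -126, 99), (312, 487, -126, 101), (320, 490, -126, 102), (328, 492, -128, 99), (336, 486, -182, 1), (344, 492, -179, 8)]
[(282, 471, -139, 84), (290, 456, -187, 1), (298, 461, -188, 1), (306, 483, -133, 99), (312, 485, -132, 101), (320, 488, -133, 100), (328, 490, -135, 98), (336, 484, -194, 0), (344, 488, -195, 1)]
[(282, 470, -146, 86), (290, 452, -201, 1), (298, 457, -202, 0), (306, 481, -141, 98), (312, 483, -140, 100), (320, 486, -140, 101), (328, 488, -142, 100), (336, 480, -208, 1), (344, 485, -209, 1)]
```

The tray is down with the bar top at 100, and it's released with clear space on both sides. I'll raise straight up, then back off to the starting side so the top view is clear.

>>> play_rows(
  deltas=[
    [0,0,0.2,0,0,0,-0.4],
    [0,0,0.3,0,0,0,-0.4],
    [0,0,0.5,0,0,0,-0.4],
    [0,0,0.8,0,0,0,-0.4],
    [0,0,0.9,0,0,0,-0.4],
    [0,0,0.9,0,0,0,-0.4],
    [0,0,0.9,0,0,0,-0.4],
  ],
)

```text
time_s: 8.68
eef_pos: [482.3, -143.2, 235.5]
ee_rot: [0.0, 0.789, 0.614, 0.0]
force: [-0.1, -0.2, 0.0]
grip_width: 0.301
```

>>> play_rows(
  deltas=[
    [-0.6,-0.7,0,0,0,-0.7,-0.4],
    [-0.6,-0.7,0,0,0,-0.7,-0.4],
    [-0.6,-0.7,0,0,0,-0.7,-0.4],
    [-0.6,-0.7,0,0,0,-0.7,-0.4],
    [-0.6,-0.7,0,0,0,-0.7,-0.4],
    [-0.6,-0.7,0,0,0,-0.7,-0.4],
    [-0.6,-0.7,0,0,0,-0.7,-0.4],
    [-0.6,-0.7,0,0,0,-0.7,-0.4],
  ],
)

```text
time_s: 9.35
eef_pos: [289.3, -368.4, 233.8]
ee_rot: [0.0, 0.934, 0.358, 0.0]
force: [0.6, -0.2, 0.5]
grip_width: 0.302
```

>>> play_rows(
  deltas=[
    [-0.6,-0.7,0,0,0,-0.7,-0.4],
    [-0.6,-0.7,0,0,0,-0.7,-0.4],
    [-0.6,-0.7,0,0,0,-0.7,-0.4],
    [-0.6,-0.7,0,0,0,-0.7,-0.4],
    [0,0,0,0,0,0,-0.4],
    [0,0,0,0,0,0,-0.4],
    [0,0,0,0,0,0,-0.4],
    [0,0,0,0,0,0,-0.4],
  ],
)

```text
time_s: 10.02
eef_pos: [195.6, -478.7, 233.4]
ee_rot: [0.0, 0.975, 0.22, 0.0]
force: [-0.0, -0.4, -0.2]
grip_width: 0.304
```

Run:
```python
from h import *
s=sensors.sense();print(s["time_s"],s["eef_pos"],s["force"])
t=capture("top");c=capture("side");save("f.png",np.hstack([cv2.resize(t["pixels"][145:305,340:450],(380,553),interpolation=cv2.INTER_CUBIC),cv2.resize(c["pixels"][150:360,200:500],(400,553))]))
P=pts(t);h=cv2.cvtColor(t["pixels"],cv2.COLOR_RGB2HSV);m=cv2.inRange(h,(5,180,60),(18,255,255))
k,l,st,ce=cv2.connectedComponentsWithStats(m)
y=np.radians(-14.5);M=np.array([[np.cos(y),np.sin(y)],[-np.sin(y),np.cos(y)]]);hinge=np.array([483.5,-144])+85*M[0]
for i in range(1,k):
    if st[i,4]>15:
        p=np.median(P[l==i],0); print(st[i],p.round(),"grader xy",(M@(p[:2]-hinge)+[-45,0]).round(1))
a=np.load("top0.npz");Q=pts(dict(a));print("bar z",P[272:276,385:395,2].mean(),Q[272:276,385:395,2].mean(),"blue diff",np.abs(P-Q)[170:300,130:245,2].mean(),np.abs(t["pixels"].astype(int)-a["pixels"])[170:300,130:245].mean())
```

```text
10.0167 [ 195.55821937 -478.6932198   233.41642142] [-0.04773513 -0.35624665 -0.2454507 ]
[379 172  32  13 296] [ 661. -195.   33.] grader xy [54.5 -5.4]
[385 199  16  11 135] [ 608. -181.   47.] grader xy [-0.1 -4.3]
bar z 96.01180933779507 95.57790608092898 blue diff 9.442803853715724 2.1593756967670013
```

View pics/f.png

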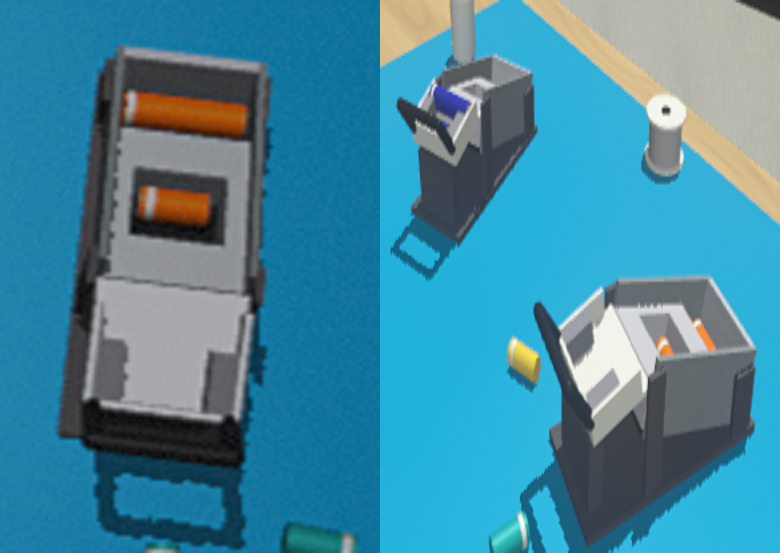

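The final views show both orange cells below their hole mouths, the orange tray down and empty, and the blue tray still loaded and down. Handing in.

```bash
python3 -c "
from rig import order; print(order.finish_job())"
```

```text
the job is handed in; nothing more can be done
None
```

I gripped the orange tray's handle bar from above at 20 N and swung the tray up about 0.75 rad at 0.6 rad/s. After both cells had rolled out, I brought it back down to rest, let go and backed the arm away. I handed the job in at about 10 s on the robot's clock.

**Cells:** in the last pictures both are lodged, with the surface the camera sees 12–13 mm below each hole's mouth:

| Cell | Position along ramp | Hole centre | Top of cell (z) | Hole mouth (z) |
|---|---|---|---|---|
| Short | x ≈ 0 mm | x −2 mm | 47 mm | 60 mm |
| Long | x ≈ 54 mm | x 56 mm | 33 mm | 45 mm |

**Trays:** the orange tray's bar is back at its starting height, 96.0 mm against 95.6 mm before. The blue tray looks down and still loaded.

**Forces:** the largest wrist force reported at the end of a move was about 18 N, as the tray came to rest.

**Disagreements:**
- **Fingertip height:** both cameras put the fingertips about 30 mm above the reported tool point. I set the grasp depth from the cameras.
- **Bar position:** the top and wrist cameras differed by about 3 mm on the bar's position. The grip tolerated this.
- **Blue grader depth:** the mean depth difference there before and after was 9 mm, while the picture itself barely changed. I put this down to depth noise and did not look into it further.

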